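# Feel out the tight spot on a slide rail

### The arm

A 6-joint arm with a two-finger parallel gripper is mounted at the origin on the work surface; the furniture and walls round the work are solid. World frame = base frame: x ahead of the robot, y to its left, z up, the work surface at z = 0. Lengths are in mm, angles in degrees, forces in N, time in s.
With the tool pointing down it reaches from about 300 to 850 mm from the base axis. Payload 4.2 kg.
Tool frame: the origin (TCP) lies at the very end of the fingers, on their centre line; the grasp point (between the pads) lies 19 mm behind it (env.grasp_offset is the distance from the TCP to the grasp point, in mm); z points along the fingers, y is the line along which they close (so a half turn about z gives the same grasp; the last joint's range is limited). The gripper opens to 91 mm and grips with 3 to 60 N. Pads are 32 mm wide; open, the fingers measure 118 mm over their backs; the gripper's body (76 mm by 178 mm) begins 60 mm behind the grasp point.
Start: joints at [-69.328, 18.312, 89.639, -0, 72.044, -1.146], TCP at [213.711, -533.827, 213.976] pointing down, gripper open.
Joint ranges: [-177.97, 177.97], [-48.28, 115.42], [12.27, 149.76], [-77.06, 257.06], [2.81, 150.46], [-146.56, 146.56]. Speed limits (degrees/s): [147.25, 147.25, 180, 180, 180, 180].

### API

Orientations are given as [roll, pitch, yaw] about the fixed x, y, z axes, in that order (R = Rz(yaw) Ry(pitch) Rx(roll)).
In Python, from workcell import env gives the robot as it stands. The module is installed in compiled form; this text tells all that it offers.
- The arm moves only by the tool send_rows, never from a script. Its argument "motion" is a list of rows, each an object of numbers: "tx", "ty", "tz": the shift along the tool's x, y, z in units of 500 mm (1.0 is 500 mm); "rx", "ry", "rz": the turn, a rotation vector about the tool's x, y, z in units of 30 degrees (1.0 is 30 degrees); "gripper": the closure, from -1 (fully open) to 1 (shut). In form: [{"tx": .., "ty": .., "tz": .., "rx": .., "ry": .., "rz": .., "gripper": ..}, ...]. A call has 1 to 12 rows; each row shifts and turns the commanded pose from where the row before left it, along the tool's axes as they then stand; what a row does not reach is not made up. A row lasts 1/8 s, in which the tool goes at most 62.5 mm and 10.7 degrees, less where a joint would pass 70% of its speed; a pose out of reach is approached as far as the arm can. A call with a number of a shift or a turn outside -1 to 1 is refused whole. A call with a gripper value outside its range is refused whole. The fingers move at their own pace and stop on an object; "grip_force" is the grip in N (left out, the last holds). Time passes only in rows, so rows that do not move let the fingers close. It gives the time, the measured TCP pose, the force, the opening and the grip force at its end, in the units of the state.
- env.state(): the state, without advancing time (a new reading comes with each control period).
- env.grab_frame(name): name is "scene" or "top"; returns a dict with "frame" (400x640x3 uint8, red, green, blue), "vertical_fov" (degrees; the focal length in pixels is half the picture's height over the tangent of half this angle, whatever the lens; pixels are square), "cx", "cy" (the principal point, pixels), "rvec" (rotation vector, rad) and "tvec" (3), from world to camera coordinates, as OpenCV has them. Camera axes: x right, y down, z forward; pixel columns grow to the right and rows downward; lengths in mm; the calibration is good to about 2 mm. A picture is of the moment at which its call begins. There is no depth.
- env.job_done(): hands the job in; it is judged then, once.
The state is a dict: "time_s": time; "qpos": joint angles; "qvel": joint speeds; "effort": joint torques, N m; "ee_pos": TCP position; "ee_rot": TCP orientation; "force": force on the tool from outside, world axes, zero at the start; "torque": the same for the moment, N m; "gripper_width": finger opening in mm; "gripper_force": force on a finger pad.
Only numpy, scipy, OpenCV 4.12 (cv2) and the standard library are available. Lean on these libraries where they do the work, as an engineer would, in place of code of your own. Each camera call takes 0.05 s, during which the arm holds its last target. There are 200 camera calls.

### The job

Check the slide rail for a tight spot: run the carriage gently up against the red stop, then all the way along until it rests lightly against the blue stop, feeling where it drags, and never ram a stop. Then bring the carriage back and leave it parked on the middle of the stretch where it drags, so that the rail can be cleaned there, and leave everything else on the bench where it is.

Things in the scene. Friction and masses are not known exactly. Their poses are not given: they have to be found in the camera images.
- rail: straight slide rail fixed to the bench: silver extrusion 40 wide, 400 long, top 28 above the bench, on a plywood base 100x440x12. Origin at the centre of the underside; its y axis runs along the rail, z up. Somewhere in its closed slot, out of sight, is one lump of dried glue, at most 60 either way from the middle of the rail.
- carriage: dark steel carriage that can only slide along the rail: 64 across, 60 long (its ends lie 30 either side of its origin along its y), top plate 30 to 42 above the bench, an upright orange grip on its middle. Origin on the rail's middle line under the centre of the carriage, at bench height; axes parallel to the rail's. It stays where it is left.
- carriage_mark (a point): centre of the carriage's top plate, 42 above the bench. Sliding free takes about 1.5 N. From either side the drag jumps by 5 to 8 N when this point is some 15 short of the lump, stays about 5 N up over it, and fades out some 12 past it; it is felt only while sliding. Parked with this point within 8 of the lump the carriage stays put.
- grip (a point): middle of the carriage's orange grip, 66 above the bench: an upright block 22 along the rail, 30 across it, up to 86 above the bench, on a black foot 30 long along the rail whose top is 46 above the bench. Axes parallel to the rail's.
- stop_red: red stop block fixed on the rail near one end (either end), 60 across, top 40 above the bench; origin on the rail's middle line, at bench height, under the centre of the block; a black rubber buffer on each side, its face 15.5 from the origin along the rail. The carriage touches when its origin is 45.5 from this origin; the buffer gives about 1.5 at 20 N.
- stop_blue: blue stop block, the same as the red one, near the other end of the rail
- tape_measure: yellow tape measure standing on its base, 34x79x66; origin at the centre of its underside; bystander
- glue_bottle: white and green squeeze bottle standing upright, 40x63x206; origin at the centre of its underside; bystander
- spring_clamp_0: black spring clamp lying flat, 142x67x26; origin at the centre of its underside; bystander
- wood_block_2: dark brown wooden offcut, 40x160x40; origin at the centre of its underside; bystander
- nail_tin: round green tin standing upright, 75 across, 58 high; origin at the centre of its underside; bystander

How it is judged (in metres and radians):
On the way, in this order (a step that is already met when the one before it is completed fails the run):
1. the carriage rests against the red stop (more than 1 N) (contact force between carriage and stop_red above 1 N), for 0.1 s.
2. the carriage rests against the blue stop (more than 1 N) (contact force between carriage and stop_blue above 1 N), for 0.1 s.
At the end, for the whole second after the job is handed in: the carriage stands still, let go and clear of both stops, with the hidden lump pressing on it from below by more than 7.5 N, which is so when it is parked within about 10 mm of the middle of the tight spot (contact force between carriage and anything else above 7.5 N and contact force between carriage and stop_red below 0.2 N and contact force between carriage and stop_blue below 0.2 N and contact force between the fingers and carriage below 0.1 N and linear speed of carriage below 0.005 m/s); the robot touches nothing.
It fails at once if the carriage presses a stop with more than 20 N (contact force between carriage and stop_red above 20 N or contact force between carriage and stop_blue above 20 N).
It fails at once if a bystander is moved by more than 30 mm (distance of any of tape_measure, glue_bottle, spring_clamp_0, wood_block_2, nail_tin from where it was at the start of the episode above 0.03 m).
It also fails if it takes over 67 s, if anything falls off the work surface, if the arm or the gripper's body presses on something with over 40 N, if the wrist force passes 120 N, or if a joint passes its speed limit or range.

## Working session

There is one attempt and no reset: what is moved stays moved. The work goes in short steps, Python scripts to look and compute and a tool call to move; the robot and the scene stay as the last step left them, time stands still between calls to the robot, and variables do not carry over. Pictures are saved under pics/ and viewed, at most 10 in all, crops included, and the job is handed in when it is done.

Besides the shell and the picture viewer there is one more tool, called after ">>>" as a command line: name --argument value ..., lists and objects as JSON in quotes. send_rows: Moves the arm, as the interface text tells. Shifts and turns lie within -1 to 1; 1 stands for 500 mm of shift or 30 degrees of turn. Its arguments: {"type":"object","properties":{"motion":{"type":"array"},"grip_force":{"type":"number"}},"required":["motion"]}

```bash
mkdir -p pics
cat > h.py <<'E'
import numpy as np, cv2
from workcell import env
def cam(name):
    d=env.grab_frame(name); f=d["frame"]; H=f.shape[0]
    fl=H/2/np.tan(np.radians(d["vertical_fov"])/2)
    K=np.array([[fl,0,d["cx"]],[0,fl,d["cy"]],[0,0,1]])
    R=cv2.Rodrigues(np.array(d["rvec"],float))[0]; t=np.array(d["tvec"],float).ravel()
    return f,K,R,t
def ray(c,u,v,z):
    f,K,R,t=c; d=R.T@np.linalg.inv(K)@np.array([u,v,1.]); o=-R.T@t
    return o+d*(z-o[2])/d[2]
def proj(c,p):
    f,K,R,t=c; q=K@(R@np.array(p,float)+t); return q[:2]/q[2]
E
python3 - <<'E'
from h import *
for n in("top","scene"):
    c=cam(n); cv2.imwrite(f"pics/{n}0.png",c[0][:,:,::-1]); print(n,c[1][0,0],-c[2].T@c[3])
s=env.state(); print({k:np.round(v,2) for k,v in s.items()})
E
```

```text
top 459.7640971571021 [ 295.7417821   -19.67256674 1347.65465825]
scene 400.0004832029174 [ -52.19467795 -867.18716076 1040.3333127 ]
{'time_s': np.float64(0.1), 'qpos': array([-69.33,  18.35,  89.7 ,  -0.  ,  72.04,  -1.15]), 'qvel': array([-0.02, -0.08, -0.15,  0.03, -0.09, -0.04]), 'effort': array([ 0.000e+00, -4.133e+01, -2.325e+01,  7.000e-02,  4.000e-02,
       -0.000e+00]), 'ee_pos': array([ 213.55, -533.4 ,  213.22]), 'ee_rot': array([-179.91,   -0.  ,   21.82]), 'force': array([-0.15, -0.47, -0.09]), 'torque': array([ 0.01,  0.  , -0.01]), 'gripper_force': np.float64(0.0), 'gripper_width': np.float64(91.38)}
```

View pics/top0.png

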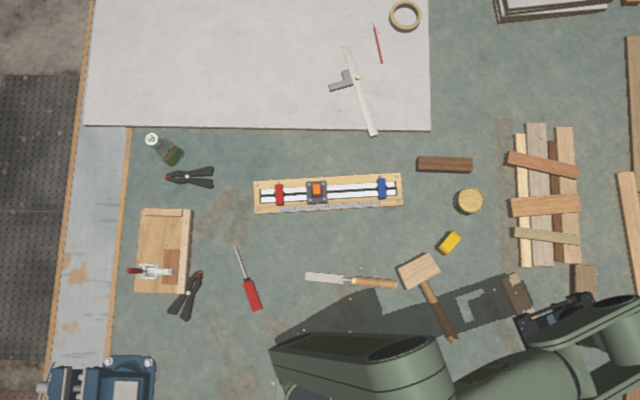

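View pics/scene0.png

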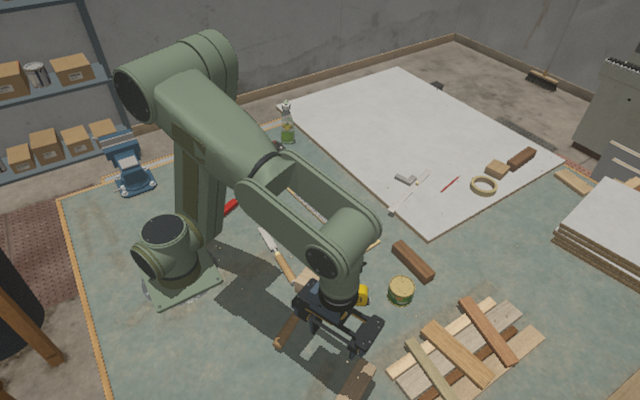

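The top view shows the rail from px (255,197) to (403,190), with the red stop at (279,193), the orange grip at (316,188) and the blue stop at (382,187). In the scene view the arm hides the rail, so I measure from the top view.

Run:
```python
from h import *
c=cam("top"); hsv=cv2.cvtColor(c[0],cv2.COLOR_RGB2HSV)
roi=np.zeros(hsv.shape[:2],np.uint8); roi[165:220,245:410]=1
def m(lo,hi): return cv2.inRange(hsv,lo,hi)*roi
P={}
for n,lo,hi,z in(("red",(0,150,70),(5,255,255),40),("blue",(105,120,50),(130,255,255),40),("orange",(6,180,150),(16,255,255),86)):
    M=m(lo,hi); k,l,s,ce=cv2.connectedComponentsWithStats(M); i=1+np.argmax(s[1:,4]); 
    P[n]=ray(c,*ce[i],z); r=cv2.minAreaRect(np.argwhere(l==i)[:,::-1].astype(np.float32))
    print(n,s[i],ce[i],P[n].round(1),np.round(r[1],1), [ray(c,*q,z).round(0)[:2].tolist() for q in cv2.boxPoints(r)])
# base outline
M=m((12,60,120),(28,200,255)); pts=np.argwhere(M>0)[:,::-1].astype(np.float32); r=cv2.minAreaRect(cv2.convexHull(pts))
b=[ray(c,*q,12) for q in cv2.boxPoints(r)]; print("base",ray(c,*r[0],12).round(1),[x.round(0)[:2].tolist() for x in b])
d=P["blue"]-P["red"]; print("dist",np.linalg.norm(d),"dir",np.degrees(np.arctan2(d[1],d[0])))
u=d/np.linalg.norm(d);w=P["orange"]-P["red"];print("along",w@u,"across",u[0]*w[1]-u[1]*w[0])
im=c[0][160:225,240:415];cv2.imwrite("pics/crop.png",cv2.resize(im,None,fx=4.5,fy=4.5,interpolation=cv2.INTER_CUBIC)[:,:,::-1])
```

```text
red [275 185   8  19 124] [278.86290323 194.16935484] [529.9 112.4  40. ] [18.  7.] [[557.0, 125.0], [557.0, 105.0], [504.0, 102.0], [504.0, 122.0]]
blue [378 179   8  19 119] [381.4789916  188.11764706] [ 555.9 -184.    40. ] [18.  7.] [[583.0, -174.0], [583.0, -194.0], [530.0, -194.0], [529.0, -174.0]]
orange [313 185   7   9  61] [316. 189.] [539.2   4.7  86. ] [8. 6.] [[550.0, 13.0], [551.0, -3.0], [528.0, -4.0], [528.0, 13.0]]
base [543.  -28.5  12. ] [[574.0, 196.0], [613.0, -246.0], [512.0, -252.0], [474.0, 185.0]]
dist 297.59907550717895 dir -84.98538388969264
along 108.08013321910832 across -0.15767680829778463
```

View pics/crop.png

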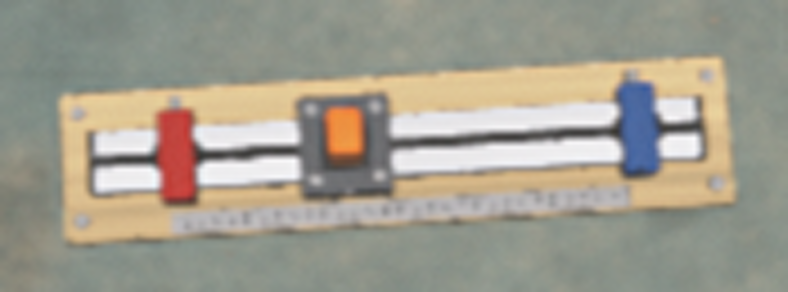

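The crop confirms one red stop, one blue stop and the carriage between them. The measured positions fit: the stops are 298 mm apart, the carriage is 108 mm from red, and it lies 0.2 mm off the line. I'll grip with the fingers closing along the rail, at yaw 5°.

>>> send_rows --motion '[{"rz": 0.28,"gripper": -1},{"rz": 0.28,"gripper": -1},{"tx": 0.0675,"ty": -0.0923,"gripper": -1},{"tx": 0.0675,"ty": -0.0923,"gripper": -1},{"tx": 0.0675,"ty": -0.0923,"gripper": -1},{"tx": 0.0675,"ty": -0.0923,"gripper": -1},{"tx": 0.0675,"ty": -0.0923,"gripper": -1},{"tx": 0.0675,"ty": -0.0923,"gripper": -1},{"tx": 0.0675,"ty": -0.0923,"gripper": -1},{"tx": 0.0675,"ty": -0.0923,"gripper": -1},{"tx": 0.0675,"ty": -0.0923,"gripper": -1},{"gripper": -1}]' --grip_force 10

```text
invalid input at $.motion[0]: expected keys tx, ty, tz, rx, ry, rz, gripper
```

>>> send_rows --motion '[{"tx": 0,"ty": 0,"tz": 0,"rx": 0,"ry": 0,"rz": 0.28,"gripper": -1},{"tx": 0,"ty": 0,"tz": 0,"rx": 0,"ry": 0,"rz": 0.28,"gripper": -1},{"tx": 0.0675,"ty": -0.0923,"tz": 0,"rx": 0,"ry": 0,"rz": 0,"gripper": -1},{"tx": 0.0675,"ty": -0.0923,"tz": 0,"rx": 0,"ry": 0,"rz": 0,"gripper": -1},{"tx": 0.0675,"ty": -0.0923,"tz": 0,"rx": 0,"ry": 0,"rz": 0,"gripper": -1},{"tx": 0.0675,"ty": -0.0923,"tz": 0,"rx": 0,"ry": 0,"rz": 0,"gripper": -1},{"tx": 0.0675,"ty": -0.0923,"tz": 0,"rx": 0,"ry": 0,"rz": 0,"gripper": -1},{"tx": 0.0675,"ty": -0.0923,"tz": 0,"rx": 0,"ry": 0,"rz": 0,"gripper": -1},{"tx": 0.0675,"ty": -0.0923,"tz": 0,"rx": 0,"ry": 0,"rz": 0,"gripper": -1},{"tx": 0.0675,"ty": -0.0923,"tz": 0,"rx": 0,"ry": 0,"rz": 0,"gripper": -1},{"tx": 0.0675,"ty": -0.0923,"tz": 0,"rx": 0,"ry": 0,"rz": 0,"gripper": -1},{"tx": 0,"ty": 0,"tz": 0,"rx": 0,"ry": 0,"rz": 0,"gripper": -1}]' --grip_force 10

```text
time_s: 1.65
ee_pos: [481.3, -90.5, 213.6]
ee_rot: [-180.0, -0.0, 5.3]
force: [0.5, -0.9, 0.0]
gripper_width: 91.0
gripper_force: 0.0
```

>>> send_rows --motion '[{"tx": 0.066,"ty": -0.0898,"tz": 0,"rx": 0,"ry": 0,"rz": 0,"gripper": -1},{"tx": 0.066,"ty": -0.0898,"tz": 0,"rx": 0,"ry": 0,"rz": 0,"gripper": -1},{"tx": 0,"ty": 0,"tz": 0,"rx": 0,"ry": 0,"rz": 0,"gripper": -1},{"tx": 0,"ty": 0,"tz": 0.1,"rx": 0,"ry": 0,"rz": 0,"gripper": -1},{"tx": 0,"ty": 0,"tz": 0.06,"rx": 0,"ry": 0,"rz": 0,"gripper": -1},{"tx": 0,"ty": 0,"tz": 0,"rx": 0,"ry": 0,"rz": 0,"gripper": -1},{"tx": 0,"ty": 0,"tz": 0,"rx": 0,"ry": 0,"rz": 0,"gripper": -1}]'

```text
time_s: 2.52
ee_pos: [538.4, 0.7, 135.2]
ee_rot: [180.0, -0.1, 5.0]
force: [-0.4, 1.0, 0.3]
gripper_width: 91.4
gripper_force: 0.0
```

Run:
```python
from h import *
c=cam("top"); print(env.state()["ee_pos"],env.state()["ee_rot"])
im=c[0][140:240,230:430];cv2.imwrite("pics/c2.png",cv2.resize(im,None,fx=4,fy=4,interpolation=cv2.INTER_CUBIC)[:,:,::-1])
```

```text
[538.81048602   0.89836302 135.605322  ] [ 1.79964736e+02 -1.72755962e-01  4.96433396e+00]
```

View pics/c2.png

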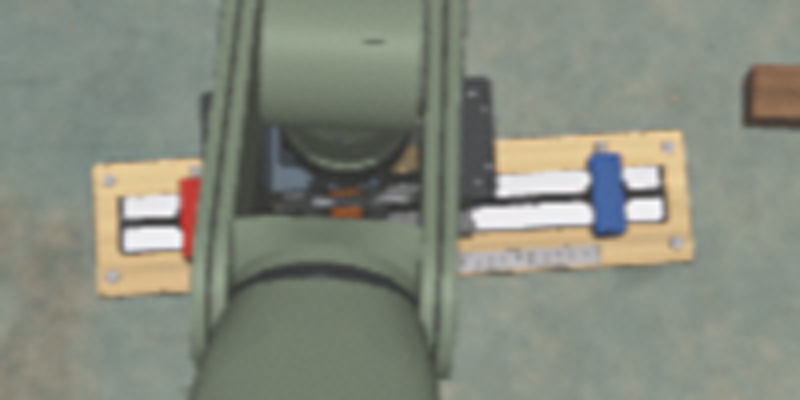

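The camera shows the orange grip at px (346,195) in the crop, between the open fingers. I still have 85 mm to descend, and 4 mm to correct along the rail.

>>> send_rows --motion '[{"tx": 0.0014,"ty": -0.0076,"tz": 0.085,"rx": 0,"ry": 0,"rz": 0,"gripper": -1},{"tx": 0,"ty": 0,"tz": 0.085,"rx": 0,"ry": 0,"rz": 0,"gripper": -1},{"tx": 0,"ty": 0,"tz": 0,"rx": 0,"ry": 0,"rz": 0,"gripper": -1},{"tx": 0,"ty": 0,"tz": 0,"rx": 0,"ry": 0,"rz": 0,"gripper": 1},{"tx": 0,"ty": 0,"tz": 0,"rx": 0,"ry": 0,"rz": 0,"gripper": 1},{"tx": 0,"ty": 0,"tz": 0,"rx": 0,"ry": 0,"rz": 0,"gripper": 1},{"tx": 0,"ty": 0,"tz": 0,"rx": 0,"ry": 0,"rz": 0,"gripper": 1},{"tx": 0,"ty": 0,"tz": 0,"rx": 0,"ry": 0,"rz": 0,"gripper": 1},{"tx": 0,"ty": 0,"tz": 0,"rx": 0,"ry": 0,"rz": 0,"gripper": 1},{"tx": 0,"ty": 0,"tz": 0,"rx": 0,"ry": 0,"rz": 0,"gripper": 1}]' --grip_force 20

```text
time_s: 3.82
ee_pos: [538.2, 5.6, 48.9]
ee_rot: [180.0, 0.0, 5.0]
force: [-0.2, -0.2, 0.9]
gripper_width: 23.8
gripper_force: 0.0
```

>>> send_rows --motion '[{"tx": 0,"ty": 0,"tz": -0.002,"rx": 0,"ry": 0,"rz": 0,"gripper": 1},{"tx": 0,"ty": 0,"tz": 0,"rx": 0,"ry": 0,"rz": 0,"gripper": 1},{"tx": 0,"ty": 0,"tz": 0,"rx": 0,"ry": 0,"rz": 0,"gripper": 1},{"tx": 0,"ty": 0,"tz": 0,"rx": 0,"ry": 0,"rz": 0,"gripper": 1}]'

```text
time_s: 4.32
ee_pos: [538.1, 5.5, 49.0]
ee_rot: [180.0, 0.0, 5.0]
force: [4.4, -1.3, -16.0]
gripper_width: 22.0
gripper_force: 20.0
```

>>> send_rows --motion '[{"tx": 0.0004,"ty": 0,"tz": 0.002,"rx": 0,"ry": 0,"rz": 0,"gripper": 1},{"tx": 0,"ty": 0,"tz": 0,"rx": 0,"ry": 0,"rz": 0,"gripper": 1}]'

```text
time_s: 4.58
ee_pos: [538.2, 5.5, 49.0]
ee_rot: [180.0, 0.0, 5.0]
force: [0.8, -1.7, -9.4]
gripper_width: 22.4
gripper_force: 20.0
```

>>> send_rows --motion '[{"tx": 0,"ty": 0,"tz": 0.0026,"rx": 0,"ry": 0,"rz": 0,"gripper": 1},{"tx": 0,"ty": -0.004,"tz": 0,"rx": 0,"ry": 0,"rz": 0,"gripper": 1},{"tx": 0,"ty": -0.006,"tz": 0,"rx": 0,"ry": 0,"rz": 0,"gripper": 1},{"tx": 0,"ty": -0.006,"tz": 0,"rx": 0,"ry": 0,"rz": 0,"gripper": 1},{"tx": 0,"ty": -0.006,"tz": 0,"rx": 0,"ry": 0,"rz": 0,"gripper": 1}]'

```text
time_s: 5.2
ee_pos: [537.2, 16.7, 48.9]
ee_rot: [180.0, -0.0, 5.0]
force: [-3.2, -1.9, 6.2]
gripper_width: 21.9
gripper_force: 20.0
```

>>> send_rows --motion '[{"tx": -0.0004,"ty": -0.006,"tz": -0.001,"rx": 0,"ry": 0,"rz": 0,"gripper": 1},{"tx": 0,"ty": -0.006,"tz": 0,"rx": 0,"ry": 0,"rz": 0,"gripper": 1},{"tx": 0,"ty": -0.006,"tz": 0,"rx": 0,"ry": 0,"rz": 0,"gripper": 1},{"tx": 0,"ty": -0.006,"tz": 0,"rx": 0,"ry": 0,"rz": 0,"gripper": 1}]'

```text
time_s: 5.7
ee_pos: [536.2, 28.7, 48.9]
ee_rot: [180.0, -0.0, 5.0]
force: [-2.5, -1.7, 6.4]
gripper_width: 22.1
gripper_force: 20.0
```

>>> send_rows --motion '[{"tx": 0,"ty": -0.006,"tz": 0,"rx": 0,"ry": 0,"rz": 0,"gripper": 1},{"tx": 0,"ty": -0.006,"tz": 0,"rx": 0,"ry": 0,"rz": 0,"gripper": 1},{"tx": 0,"ty": -0.006,"tz": 0,"rx": 0,"ry": 0,"rz": 0,"gripper": 1},{"tx": 0,"ty": -0.006,"tz": 0,"rx": 0,"ry": 0,"rz": 0,"gripper": 1},{"tx": 0,"ty": -0.006,"tz": 0,"rx": 0,"ry": 0,"rz": 0,"gripper": 1},{"tx": 0,"ty": -0.006,"tz": 0,"rx": 0,"ry": 0,"rz": 0,"gripper": 1},{"tx": 0,"ty": -0.006,"tz": 0,"rx": 0,"ry": 0,"rz": 0,"gripper": 1},{"tx": 0,"ty": -0.006,"tz": 0,"rx": 0,"ry": 0,"rz": 0,"gripper": 1}]'

```text
time_s: 6.7
ee_pos: [534.0, 52.6, 48.9]
ee_rot: [180.0, -0.0, 5.0]
force: [-2.3, -2.3, 6.5]
gripper_width: 21.9
gripper_force: 20.0
```

>>> send_rows --motion '[{"tx": 0,"ty": -0.004,"tz": 0,"rx": 0,"ry": 0,"rz": 0,"gripper": 1},{"tx": 0,"ty": -0.004,"tz": 0,"rx": 0,"ry": 0,"rz": 0,"gripper": 1},{"tx": 0,"ty": -0.003,"tz": 0,"rx": 0,"ry": 0,"rz": 0,"gripper": 1},{"tx": 0,"ty": -0.002,"tz": 0,"rx": 0,"ry": 0,"rz": 0,"gripper": 1},{"tx": 0,"ty": -0.002,"tz": 0,"rx": 0,"ry": 0,"rz": 0,"gripper": 1},{"tx": 0,"ty": -0.001,"tz": 0,"rx": 0,"ry": 0,"rz": 0,"gripper": 1}]'

```text
time_s: 7.45
ee_pos: [533.3, 60.5, 48.9]
ee_rot: [180.0, -0.0, 5.0]
force: [-2.5, -1.4, 6.9]
gripper_width: 22.0
gripper_force: 20.0
```

>>> send_rows --motion '[{"tx": 0,"ty": -0.001,"tz": 0,"rx": 0,"ry": 0,"rz": 0,"gripper": 1},{"tx": 0,"ty": -0.001,"tz": 0,"rx": 0,"ry": 0,"rz": 0,"gripper": 1}]'

```text
time_s: 7.7
ee_pos: [533.2, 61.5, 48.9]
ee_rot: [180.0, -0.0, 5.0]
force: [-1.9, -1.6, 6.3]
gripper_width: 22.1
gripper_force: 20.0
```

>>> send_rows --motion '[{"tx": 0,"ty": -0.001,"tz": 0,"rx": 0,"ry": 0,"rz": 0,"gripper": 1},{"tx": 0,"ty": -0.001,"tz": 0,"rx": 0,"ry": 0,"rz": 0,"gripper": 1},{"tx": 0,"ty": -0.001,"tz": 0,"rx": 0,"ry": 0,"rz": 0,"gripper": 1}]'

```text
time_s: 8.07
ee_pos: [533.1, 63.0, 48.9]
ee_rot: [180.0, -0.0, 5.0]
force: [-3.2, -1.9, 6.9]
gripper_width: 21.9
gripper_force: 20.0
```

>>> send_rows --motion '[{"tx": 0,"ty": -0.001,"tz": 0,"rx": 0,"ry": 0,"rz": 0,"gripper": 1},{"tx": 0,"ty": -0.001,"tz": 0,"rx": 0,"ry": 0,"rz": 0,"gripper": 1}]'

```text
time_s: 8.32
ee_pos: [533.0, 64.0, 48.9]
ee_rot: [180.0, -0.0, 5.0]
force: [-2.0, -1.5, 6.9]
gripper_width: 21.9
gripper_force: 20.0
```

>>> send_rows --motion '[{"tx": 0,"ty": -0.001,"tz": 0,"rx": 0,"ry": 0,"rz": 0,"gripper": 1},{"tx": 0,"ty": -0.001,"tz": 0,"rx": 0,"ry": 0,"rz": 0,"gripper": 1}]'

```text
time_s: 8.57
ee_pos: [533.0, 65.0, 48.9]
ee_rot: [180.0, -0.0, 5.0]
force: [-3.2, -2.3, 6.3]
gripper_width: 21.7
gripper_force: 20.0
```

>>> send_rows --motion '[{"tx": 0,"ty": -0.001,"tz": 0,"rx": 0,"ry": 0,"rz": 0,"gripper": 1},{"tx": 0,"ty": 0,"tz": 0,"rx": 0,"ry": 0,"rz": 0,"gripper": 1}]'

```text
time_s: 8.82
ee_pos: [532.9, 65.6, 48.9]
ee_rot: [-180.0, -0.0, 5.0]
force: [-2.3, -1.4, 6.4]
gripper_width: 22.0
gripper_force: 20.0
```

>>> send_rows --motion '[{"tx": 0,"ty": -0.001,"tz": 0,"rx": 0,"ry": 0,"rz": 0,"gripper": 1},{"tx": 0,"ty": -0.001,"tz": 0,"rx": 0,"ry": 0,"rz": 0,"gripper": 1}]'

```text
time_s: 9.07
ee_pos: [532.8, 66.5, 48.9]
ee_rot: [180.0, -0.0, 5.0]
force: [-2.6, -1.3, 6.9]
gripper_width: 21.8
gripper_force: 20.0
```

>>> send_rows --motion '[{"tx": 0,"ty": -0.001,"tz": 0,"rx": 0,"ry": 0,"rz": 0,"gripper": 1},{"tx": 0,"ty": 0,"tz": 0,"rx": 0,"ry": 0,"rz": 0,"gripper": 1}]'

```text
time_s: 9.32
ee_pos: [532.8, 67.0, 48.9]
ee_rot: [-180.0, -0.0, 5.0]
force: [-3.7, -1.7, 6.6]
gripper_width: 22.1
gripper_force: 20.0
```

>>> send_rows --motion '[{"tx": 0,"ty": -0.001,"tz": 0,"rx": 0,"ry": 0,"rz": 0,"gripper": 1},{"tx": 0,"ty": -0.001,"tz": 0,"rx": 0,"ry": 0,"rz": 0,"gripper": 1}]'

```text
time_s: 9.57
ee_pos: [532.7, 68.0, 48.9]
ee_rot: [180.0, -0.0, 5.0]
force: [-2.8, -2.4, 6.8]
gripper_width: 21.8
gripper_force: 20.0
```

>>> send_rows --motion '[{"tx": 0,"ty": -0.001,"tz": 0,"rx": 0,"ry": 0,"rz": 0,"gripper": 1},{"tx": 0,"ty": 0,"tz": 0,"rx": 0,"ry": 0,"rz": 0,"gripper": 1}]'

```text
time_s: 9.82
ee_pos: [532.7, 68.1, 48.9]
ee_rot: [180.0, -0.0, 5.0]
force: [-1.8, -3.0, 6.6]
gripper_width: 21.5
gripper_force: 20.0
```

>>> send_rows --motion '[{"tx": 0,"ty": -0.001,"tz": 0,"rx": 0,"ry": 0,"rz": 0,"gripper": 1},{"tx": 0,"ty": 0,"tz": 0,"rx": 0,"ry": 0,"rz": 0,"gripper": 1}]'

```text
time_s: 10.07
ee_pos: [532.7, 68.2, 48.9]
ee_rot: [179.9, -0.0, 5.0]
force: [-0.7, -5.5, 6.3]
gripper_width: 21.8
gripper_force: 20.0
```

>>> send_rows --motion '[{"tx": 0,"ty": -0.0006,"tz": 0,"rx": 0,"ry": 0,"rz": 0,"gripper": 1},{"tx": 0,"ty": 0,"tz": 0,"rx": 0,"ry": 0,"rz": 0,"gripper": 1},{"tx": 0,"ty": 0,"tz": 0,"rx": 0,"ry": 0,"rz": 0,"gripper": 1}]'

```text
time_s: 10.45
ee_pos: [532.7, 68.3, 48.9]
ee_rot: [179.9, -0.0, 5.0]
force: [-2.3, -7.0, 7.0]
gripper_width: 22.2
gripper_force: 20.0
```

>>> send_rows --motion '[{"tx": 0,"ty": 0.004,"tz": 0,"rx": 0,"ry": 0,"rz": 0,"gripper": 1},{"tx": 0,"ty": 0.01,"tz": 0,"rx": 0,"ry": 0,"rz": 0,"gripper": 1},{"tx": 0,"ty": 0.01,"tz": 0,"rx": 0,"ry": 0,"rz": 0,"gripper": 1},{"tx": 0,"ty": 0.01,"tz": 0,"rx": 0,"ry": 0,"rz": 0,"gripper": 1},{"tx": 0,"ty": 0.01,"tz": 0,"rx": 0,"ry": 0,"rz": 0,"gripper": 1},{"tx": 0,"ty": 0.01,"tz": 0,"rx": 0,"ry": 0,"rz": 0,"gripper": 1},{"tx": 0,"ty": 0.01,"tz": 0,"rx": 0,"ry": 0,"rz": 0,"gripper": 1},{"tx": 0,"ty": 0.01,"tz": 0,"rx": 0,"ry": 0,"rz": 0,"gripper": 1},{"tx": 0,"ty": 0.01,"tz": 0,"rx": 0,"ry": 0,"rz": 0,"gripper": 1},{"tx": 0,"ty": 0.005,"tz": 0,"rx": 0,"ry": 0,"rz": 0,"gripper": 1}]'

```text
time_s: 11.7
ee_pos: [536.4, 25.4, 48.9]
ee_rot: [-179.9, -0.0, 5.0]
force: [-2.1, 2.4, 6.3]
gripper_width: 21.7
gripper_force: 20.0
```

>>> send_rows --motion '[{"tx": 0,"ty": 0.005,"tz": 0,"rx": 0,"ry": 0,"rz": 0,"gripper": 1},{"tx": 0,"ty": 0.005,"tz": 0,"rx": 0,"ry": 0,"rz": 0,"gripper": 1},{"tx": 0,"ty": 0.005,"tz": 0,"rx": 0,"ry": 0,"rz": 0,"gripper": 1},{"tx": 0,"ty": 0.005,"tz": 0,"rx": 0,"ry": 0,"rz": 0,"gripper": 1}]'

```text
time_s: 12.2
ee_pos: [537.3, 15.6, 48.9]
ee_rot: [-179.9, -0.0, 5.0]
force: [-2.6, 1.2, 5.7]
gripper_width: 21.9
gripper_force: 20.0
```

>>> send_rows --motion '[{"tx": 0,"ty": 0.005,"tz": 0,"rx": 0,"ry": 0,"rz": 0,"gripper": 1},{"tx": 0,"ty": 0.005,"tz": 0,"rx": 0,"ry": 0,"rz": 0,"gripper": 1},{"tx": 0,"ty": 0.005,"tz": 0,"rx": 0,"ry": 0,"rz": 0,"gripper": 1},{"tx": 0,"ty": 0.005,"tz": 0,"rx": 0,"ry": 0,"rz": 0,"gripper": 1}]'

```text
time_s: 12.7
ee_pos: [538.2, 5.6, 48.9]
ee_rot: [-179.9, -0.0, 5.0]
force: [-3.7, 2.0, 6.4]
gripper_width: 21.9
gripper_force: 20.0
```

>>> send_rows --motion '[{"tx": 0,"ty": 0.005,"tz": 0,"rx": 0,"ry": 0,"rz": 0,"gripper": 1},{"tx": 0,"ty": 0.005,"tz": 0,"rx": 0,"ry": 0,"rz": 0,"gripper": 1},{"tx": 0,"ty": 0.005,"tz": 0,"rx": 0,"ry": 0,"rz": 0,"gripper": 1},{"tx": 0,"ty": 0.005,"tz": 0,"rx": 0,"ry": 0,"rz": 0,"gripper": 1}]'

```text
time_s: 13.2
ee_pos: [538.9, -2.6, 48.9]
ee_rot: [-179.8, -0.0, 4.9]
force: [-3.7, 11.6, 6.9]
gripper_width: 22.0
gripper_force: 20.0
```

The drag begins between TCP y = 5.6 and −2.6. I'll continue in finer steps.

>>> send_rows --motion '[{"tx": 0,"ty": 0.004,"tz": 0,"rx": 0,"ry": 0,"rz": 0,"gripper": 1},{"tx": 0,"ty": 0.004,"tz": 0,"rx": 0,"ry": 0,"rz": 0,"gripper": 1}]'

```text
time_s: 13.45
ee_pos: [539.2, -6.1, 48.9]
ee_rot: [-179.7, -0.0, 5.0]
force: [-2.5, 9.3, 7.9]
gripper_width: 22.0
gripper_force: 20.0
```

>>> send_rows --motion '[{"tx": 0,"ty": 0.004,"tz": 0,"rx": 0,"ry": 0,"rz": 0,"gripper": 1},{"tx": 0,"ty": 0.004,"tz": 0,"rx": 0,"ry": 0,"rz": 0,"gripper": 1}]'

```text
time_s: 13.7
ee_pos: [539.6, -10.5, 48.9]
ee_rot: [-179.8, -0.0, 5.0]
force: [-3.1, 8.1, 7.6]
gripper_width: 22.1
gripper_force: 20.0
```

>>> send_rows --motion '[{"tx": 0,"ty": 0.004,"tz": 0,"rx": 0,"ry": 0,"rz": 0,"gripper": 1},{"tx": 0,"ty": 0.004,"tz": 0,"rx": 0,"ry": 0,"rz": 0,"gripper": 1}]'

```text
time_s: 13.95
ee_pos: [540.0, -14.6, 48.9]
ee_rot: [-179.8, -0.0, 5.0]
force: [-4.2, 8.6, 8.0]
gripper_width: 21.9
gripper_force: 20.0
```

>>> send_rows --motion '[{"tx": 0,"ty": 0.004,"tz": 0,"rx": 0,"ry": 0,"rz": 0,"gripper": 1},{"tx": 0,"ty": 0.004,"tz": 0,"rx": 0,"ry": 0,"rz": 0,"gripper": 1}]'

```text
time_s: 14.2
ee_pos: [540.3, -18.6, 48.9]
ee_rot: [-179.8, -0.0, 5.0]
force: [-3.4, 8.2, 7.0]
gripper_width: 22.1
gripper_force: 20.0
```

>>> send_rows --motion '[{"tx": 0,"ty": 0.004,"tz": 0,"rx": 0,"ry": 0,"rz": 0,"gripper": 1},{"tx": 0,"ty": 0.004,"tz": 0,"rx": 0,"ry": 0,"rz": 0,"gripper": 1}]'

```text
time_s: 14.45
ee_pos: [540.7, -22.6, 49.0]
ee_rot: [-179.8, -0.0, 5.0]
force: [-3.0, 7.2, 7.9]
gripper_width: 22.1
gripper_force: 20.0
```

>>> send_rows --motion '[{"tx": 0,"ty": 0.004,"tz": 0,"rx": 0,"ry": 0,"rz": 0,"gripper": 1},{"tx": 0,"ty": 0.004,"tz": 0,"rx": 0,"ry": 0,"rz": 0,"gripper": 1}]'

```text
time_s: 14.7
ee_pos: [541.1, -27.3, 48.9]
ee_rot: [-179.9, -0.0, 5.0]
force: [-2.7, 3.5, 7.0]
gripper_width: 22.2
gripper_force: 20.0
```

>>> send_rows --motion '[{"tx": 0,"ty": 0.004,"tz": 0,"rx": 0,"ry": 0,"rz": 0,"gripper": 1},{"tx": 0,"ty": 0.004,"tz": 0,"rx": 0,"ry": 0,"rz": 0,"gripper": 1}]'

```text
time_s: 14.95
ee_pos: [541.5, -32.1, 48.9]
ee_rot: [-179.9, -0.0, 5.0]
force: [-3.4, 1.2, 7.1]
gripper_width: 21.7
gripper_force: 20.0
```

>>> send_rows --motion '[{"tx": 0,"ty": 0.004,"tz": 0,"rx": 0,"ry": 0,"rz": 0,"gripper": 1},{"tx": 0,"ty": 0.004,"tz": 0,"rx": 0,"ry": 0,"rz": 0,"gripper": 1}]'

```text
time_s: 15.2
ee_pos: [541.9, -36.2, 48.9]
ee_rot: [-180.0, -0.0, 5.0]
force: [-3.1, 1.0, 5.3]
gripper_width: 21.9
gripper_force: 20.0
```

The drag lasts from about y = −2 to −28, so the lump is near −16. Next is the blue stop, expected at y ≈ −137.

>>> send_rows --motion '[{"tx": 0,"ty": 0.01,"tz": 0,"rx": 0,"ry": 0,"rz": 0,"gripper": 1},{"tx": 0,"ty": 0.016,"tz": 0,"rx": 0,"ry": 0,"rz": 0,"gripper": 1},{"tx": 0,"ty": 0.016,"tz": 0,"rx": 0,"ry": 0,"rz": 0,"gripper": 1},{"tx": 0,"ty": 0.016,"tz": 0,"rx": 0,"ry": 0,"rz": 0,"gripper": 1},{"tx": 0,"ty": 0.016,"tz": 0,"rx": 0,"ry": 0,"rz": 0,"gripper": 1},{"tx": 0,"ty": 0.016,"tz": 0,"rx": 0,"ry": 0,"rz": 0,"gripper": 1},{"tx": 0,"ty": 0.016,"tz": 0,"rx": 0,"ry": 0,"rz": 0,"gripper": 1},{"tx": 0,"ty": 0.016,"tz": 0,"rx": 0,"ry": 0,"rz": 0,"gripper": 1},{"tx": 0,"ty": 0.016,"tz": 0,"rx": 0,"ry": 0,"rz": 0,"gripper": 1},{"tx": 0,"ty": 0.016,"tz": 0,"rx": 0,"ry": 0,"rz": 0,"gripper": 1},{"tx": 0,"ty": 0.01,"tz": 0,"rx": 0,"ry": 0,"rz": 0,"gripper": 1},{"tx": 0,"ty": 0.006,"tz": 0,"rx": 0,"ry": 0,"rz": 0,"gripper": 1}]'

```text
time_s: 16.7
ee_pos: [549.4, -121.2, 48.9]
ee_rot: [-180.0, -0.0, 5.0]
force: [-2.3, 1.3, 6.7]
gripper_width: 21.7
gripper_force: 20.0
```

>>> send_rows --motion '[{"tx": 0,"ty": 0.003,"tz": 0,"rx": 0,"ry": 0,"rz": 0,"gripper": 1},{"tx": 0,"ty": 0.002,"tz": 0,"rx": 0,"ry": 0,"rz": 0,"gripper": 1},{"tx": 0,"ty": 0.002,"tz": 0,"rx": 0,"ry": 0,"rz": 0,"gripper": 1},{"tx": 0,"ty": 0.002,"tz": 0,"rx": 0,"ry": 0,"rz": 0,"gripper": 1}]'

```text
time_s: 17.2
ee_pos: [549.8, -125.5, 48.9]
ee_rot: [-180.0, -0.0, 5.0]
force: [-3.1, 2.1, 6.9]
gripper_width: 21.9
gripper_force: 20.0
```

>>> send_rows --motion '[{"tx": 0,"ty": 0.002,"tz": 0,"rx": 0,"ry": 0,"rz": 0,"gripper": 1},{"tx": 0,"ty": 0.002,"tz": 0,"rx": 0,"ry": 0,"rz": 0,"gripper": 1},{"tx": 0,"ty": 0.002,"tz": 0,"rx": 0,"ry": 0,"rz": 0,"gripper": 1},{"tx": 0,"ty": 0.001,"tz": 0,"rx": 0,"ry": 0,"rz": 0,"gripper": 1},{"tx": 0,"ty": 0.001,"tz": 0,"rx": 0,"ry": 0,"rz": 0,"gripper": 1}]'

```text
time_s: 17.82
ee_pos: [550.1, -129.5, 48.9]
ee_rot: [-180.0, -0.0, 5.0]
force: [-2.4, 0.6, 6.5]
gripper_width: 21.9
gripper_force: 20.0
```

>>> send_rows --motion '[{"tx": 0,"ty": 0.001,"tz": 0,"rx": 0,"ry": 0,"rz": 0,"gripper": 1},{"tx": 0,"ty": 0.001,"tz": 0,"rx": 0,"ry": 0,"rz": 0,"gripper": 1},{"tx": 0,"ty": 0.001,"tz": 0,"rx": 0,"ry": 0,"rz": 0,"gripper": 1}]'

```text
time_s: 18.2
ee_pos: [550.2, -130.9, 48.9]
ee_rot: [-180.0, -0.0, 5.0]
force: [-2.7, 1.1, 6.7]
gripper_width: 21.9
gripper_force: 20.0
```

>>> send_rows --motion '[{"tx": 0,"ty": 0.001,"tz": 0,"rx": 0,"ry": 0,"rz": 0,"gripper": 1},{"tx": 0,"ty": 0.001,"tz": 0,"rx": 0,"ry": 0,"rz": 0,"gripper": 1},{"tx": 0,"ty": 0.001,"tz": 0,"rx": 0,"ry": 0,"rz": 0,"gripper": 1}]'

```text
time_s: 18.58
ee_pos: [550.4, -132.4, 48.9]
ee_rot: [-180.0, -0.0, 5.0]
force: [-2.6, 0.2, 6.5]
gripper_width: 21.9
gripper_force: 20.0
```

>>> send_rows --motion '[{"tx": 0,"ty": 0.001,"tz": 0,"rx": 0,"ry": 0,"rz": 0,"gripper": 1},{"tx": 0,"ty": 0.001,"tz": 0,"rx": 0,"ry": 0,"rz": 0,"gripper": 1},{"tx": 0,"ty": 0.001,"tz": 0,"rx": 0,"ry": 0,"rz": 0,"gripper": 1}]'

```text
time_s: 18.95
ee_pos: [550.5, -133.9, 48.9]
ee_rot: [-180.0, -0.0, 5.0]
force: [-3.6, 1.4, 7.1]
gripper_width: 21.6
gripper_force: 20.0
```

>>> send_rows --motion '[{"tx": 0,"ty": 0.001,"tz": 0,"rx": 0,"ry": 0,"rz": 0,"gripper": 1},{"tx": 0,"ty": 0.001,"tz": 0,"rx": 0,"ry": 0,"rz": 0,"gripper": 1},{"tx": 0,"ty": 0.001,"tz": 0,"rx": 0,"ry": 0,"rz": 0,"gripper": 1}]'

```text
time_s: 19.32
ee_pos: [550.7, -135.4, 48.9]
ee_rot: [-180.0, -0.0, 5.0]
force: [-3.7, 1.4, 6.3]
gripper_width: 21.8
gripper_force: 20.0
```

>>> send_rows --motion '[{"tx": 0,"ty": 0.001,"tz": 0,"rx": 0,"ry": 0,"rz": 0,"gripper": 1},{"tx": 0,"ty": 0.001,"tz": 0,"rx": 0,"ry": 0,"rz": 0,"gripper": 1},{"tx": 0,"ty": 0.001,"tz": 0,"rx": 0,"ry": 0,"rz": 0,"gripper": 1}]'

```text
time_s: 19.7
ee_pos: [550.8, -136.9, 48.9]
ee_rot: [-180.0, -0.0, 5.0]
force: [-2.2, 1.3, 6.6]
gripper_width: 21.8
gripper_force: 20.0
```

>>> send_rows --motion '[{"tx": 0,"ty": 0.001,"tz": 0,"rx": 0,"ry": 0,"rz": 0,"gripper": 1},{"tx": 0,"ty": 0.001,"tz": 0,"rx": 0,"ry": 0,"rz": 0,"gripper": 1},{"tx": 0,"ty": 0.001,"tz": 0,"rx": 0,"ry": 0,"rz": 0,"gripper": 1}]'

```text
time_s: 20.08
ee_pos: [551.0, -138.4, 48.9]
ee_rot: [-180.0, -0.0, 5.0]
force: [-2.8, 1.6, 5.8]
gripper_width: 21.9
gripper_force: 20.0
```

>>> send_rows --motion '[{"tx": 0,"ty": 0.001,"tz": 0,"rx": 0,"ry": 0,"rz": 0,"gripper": 1},{"tx": 0,"ty": 0.001,"tz": 0,"rx": 0,"ry": 0,"rz": 0,"gripper": 1},{"tx": 0,"ty": 0.001,"tz": 0,"rx": 0,"ry": 0,"rz": 0,"gripper": 1}]'

```text
time_s: 20.45
ee_pos: [551.0, -139.8, 48.9]
ee_rot: [-180.0, -0.0, 5.0]
force: [-3.5, 2.0, 6.8]
gripper_width: 21.7
gripper_force: 20.0
```

>>> send_rows --motion '[{"tx": 0,"ty": 0.001,"tz": 0,"rx": 0,"ry": 0,"rz": 0,"gripper": 1},{"tx": 0,"ty": 0.001,"tz": 0,"rx": 0,"ry": 0,"rz": 0,"gripper": 1},{"tx": 0,"ty": 0,"tz": 0,"rx": 0,"ry": 0,"rz": 0,"gripper": 1}]'

```text
time_s: 20.82
ee_pos: [551.1, -140.0, 48.9]
ee_rot: [-179.9, -0.0, 5.0]
force: [-3.7, 4.8, 7.0]
gripper_width: 21.8
gripper_force: 20.0
```

Contact with blue starts at y ≈ −139.9. I add a little more pressure and hold.

>>> send_rows --motion '[{"tx": 0,"ty": 0.0008,"tz": 0,"rx": 0,"ry": 0,"rz": 0,"gripper": 1},{"tx": 0,"ty": 0,"tz": 0,"rx": 0,"ry": 0,"rz": 0,"gripper": 1},{"tx": 0,"ty": 0,"tz": 0,"rx": 0,"ry": 0,"rz": 0,"gripper": 1}]'

```text
time_s: 21.2
ee_pos: [551.1, -140.1, 48.9]
ee_rot: [-179.9, -0.0, 5.0]
force: [-3.7, 5.6, 7.1]
gripper_width: 21.9
gripper_force: 20.0
```

>>> send_rows --motion '[{"tx": 0,"ty": -0.006,"tz": 0,"rx": 0,"ry": 0,"rz": 0,"gripper": 1},{"tx": 0,"ty": -0.018,"tz": 0,"rx": 0,"ry": 0,"rz": 0,"gripper": 1},{"tx": 0,"ty": -0.02,"tz": 0,"rx": 0,"ry": 0,"rz": 0,"gripper": 1},{"tx": 0,"ty": -0.02,"tz": 0,"rx": 0,"ry": 0,"rz": 0,"gripper": 1},{"tx": 0,"ty": -0.02,"tz": 0,"rx": 0,"ry": 0,"rz": 0,"gripper": 1},{"tx": 0,"ty": -0.02,"tz": 0,"rx": 0,"ry": 0,"rz": 0,"gripper": 1},{"tx": 0,"ty": -0.02,"tz": 0,"rx": 0,"ry": 0,"rz": 0,"gripper": 1},{"tx": 0,"ty": -0.02,"tz": 0,"rx": 0,"ry": 0,"rz": 0,"gripper": 1},{"tx": 0,"ty": -0.02,"tz": 0,"rx": 0,"ry": 0,"rz": 0,"gripper": 1},{"tx": 0,"ty": -0.02,"tz": 0,"rx": 0,"ry": 0,"rz": 0,"gripper": 1},{"tx": 0,"ty": -0.008,"tz": 0,"rx": 0,"ry": 0,"rz": 0,"gripper": 1},{"tx": 0,"ty": -0.004,"tz": 0,"rx": 0,"ry": 0,"rz": 0,"gripper": 1}]'

```text
time_s: 22.7
ee_pos: [542.6, -44.0, 48.9]
ee_rot: [180.0, -0.0, 5.0]
force: [-3.3, -3.3, 6.6]
gripper_width: 22.0
gripper_force: 20.0
```

>>> send_rows --motion '[{"tx": 0,"ty": -0.004,"tz": 0,"rx": 0,"ry": 0,"rz": 0,"gripper": 1},{"tx": 0,"ty": -0.004,"tz": 0,"rx": 0,"ry": 0,"rz": 0,"gripper": 1}]'

```text
time_s: 22.95
ee_pos: [542.3, -40.2, 48.9]
ee_rot: [180.0, -0.0, 5.0]
force: [-2.9, -2.4, 6.6]
gripper_width: 21.8
gripper_force: 20.0
```

>>> send_rows --motion '[{"tx": 0,"ty": -0.004,"tz": 0,"rx": 0,"ry": 0,"rz": 0,"gripper": 1}]'

```text
time_s: 23.08
ee_pos: [542.1, -38.3, 48.9]
ee_rot: [180.0, -0.0, 5.0]
force: [-3.0, -2.3, 6.6]
gripper_width: 21.8
gripper_force: 20.0
```

>>> send_rows --motion '[{"tx": 0,"ty": -0.004,"tz": 0,"rx": 0,"ry": 0,"rz": 0,"gripper": 1}]'

```text
time_s: 23.2
ee_pos: [541.9, -36.3, 48.9]
ee_rot: [180.0, -0.0, 5.0]
force: [-2.8, -1.0, 6.1]
gripper_width: 22.0
gripper_force: 20.0
```

>>> send_rows --motion '[{"tx": 0,"ty": -0.004,"tz": 0,"rx": 0,"ry": 0,"rz": 0,"gripper": 1}]'

```text
time_s: 23.32
ee_pos: [541.7, -34.3, 48.9]
ee_rot: [180.0, -0.0, 5.0]
force: [-3.1, -1.4, 6.2]
gripper_width: 22.0
gripper_force: 20.0
```

>>> send_rows --motion '[{"tx": 0,"ty": -0.004,"tz": 0,"rx": 0,"ry": 0,"rz": 0,"gripper": 1}]'

```text
time_s: 23.45
ee_pos: [541.6, -32.3, 48.9]
ee_rot: [180.0, -0.0, 5.0]
force: [-2.9, -2.2, 6.0]
gripper_width: 21.7
gripper_force: 20.0
```

>>> send_rows --motion '[{"tx": 0,"ty": -0.004,"tz": 0,"rx": 0,"ry": 0,"rz": 0,"gripper": 1}]'

```text
time_s: 23.58
ee_pos: [541.4, -30.3, 48.9]
ee_rot: [180.0, -0.0, 5.0]
force: [-3.9, -2.7, 6.2]
gripper_width: 21.8
gripper_force: 20.0
```

>>> send_rows --motion '[{"tx": 0,"ty": -0.004,"tz": 0,"rx": 0,"ry": 0,"rz": 0,"gripper": 1}]'

```text
time_s: 23.7
ee_pos: [541.3, -29.3, 48.9]
ee_rot: [179.9, -0.0, 5.1]
force: [-1.7, -9.1, 5.8]
gripper_width: 21.9
gripper_force: 20.0
```

Coming back, the drag begins at y ≈ −29.5. Going out it began at about −1.5, so the middle is y ≈ −15.

>>> send_rows --motion '[{"tx": 0,"ty": -0.004,"tz": 0,"rx": 0,"ry": 0,"rz": 0,"gripper": 1},{"tx": 0,"ty": -0.004,"tz": 0,"rx": 0,"ry": 0,"rz": 0,"gripper": 1},{"tx": 0,"ty": -0.004,"tz": 0,"rx": 0,"ry": 0,"rz": 0,"gripper": 1},{"tx": 0,"ty": -0.004,"tz": 0,"rx": 0,"ry": 0,"rz": 0,"gripper": 1},{"tx": 0,"ty": -0.004,"tz": 0,"rx": 0,"ry": 0,"rz": 0,"gripper": 1},{"tx": 0,"ty": -0.004,"tz": 0,"rx": 0,"ry": 0,"rz": 0,"gripper": 1},{"tx": 0,"ty": -0.004,"tz": 0,"rx": 0,"ry": 0,"rz": 0,"gripper": 1},{"tx": 0,"ty": 0,"tz": 0,"rx": 0,"ry": 0,"rz": 0,"gripper": 1}]'

```text
time_s: 24.7
ee_pos: [540.1, -15.4, 49.0]
ee_rot: [179.9, -0.0, 5.0]
force: [-2.9, -5.2, 6.8]
gripper_width: 22.1
gripper_force: 20.0
```

>>> send_rows --motion '[{"tx": 0,"ty": 0.002,"tz": -0.002,"rx": 0,"ry": 0,"rz": 0,"gripper": 1},{"tx": 0,"ty": 0,"tz": 0,"rx": 0,"ry": 0,"rz": 0,"gripper": 1},{"tx": 0,"ty": 0,"tz": 0,"rx": 0,"ry": 0,"rz": 0,"gripper": -1},{"tx": 0,"ty": 0,"tz": 0,"rx": 0,"ry": 0,"rz": 0,"gripper": -1},{"tx": 0,"ty": 0,"tz": 0,"rx": 0,"ry": 0,"rz": 0,"gripper": -1},{"tx": 0,"ty": 0,"tz": 0,"rx": 0,"ry": 0,"rz": 0,"gripper": -1},{"tx": 0,"ty": 0,"tz": 0,"rx": 0,"ry": 0,"rz": 0,"gripper": -1},{"tx": 0,"ty": 0,"tz": 0,"rx": 0,"ry": 0,"rz": 0,"gripper": -1}]'

```text
time_s: 25.7
ee_pos: [540.1, -15.5, 49.2]
ee_rot: [180.0, -0.0, 5.0]
force: [0.8, 0.2, 0.4]
gripper_width: 79.1
gripper_force: 0.0
```

>>> send_rows --motion '[{"tx": 0,"ty": 0,"tz": -0.05,"rx": 0,"ry": 0,"rz": 0,"gripper": -1},{"tx": 0,"ty": 0,"tz": -0.1,"rx": 0,"ry": 0,"rz": 0,"gripper": -1},{"tx": 0,"ty": 0,"tz": -0.1,"rx": 0,"ry": 0,"rz": 0,"gripper": -1},{"tx": 0,"ty": 0,"tz": -0.1,"rx": 0,"ry": 0,"rz": 0,"gripper": -1},{"tx": -0.067,"ty": 0.09,"tz": 0,"rx": 0,"ry": 0,"rz": 0,"gripper": -1},{"tx": -0.067,"ty": 0.09,"tz": 0,"rx": 0,"ry": 0,"rz": 0,"gripper": -1},{"tx": -0.067,"ty": 0.09,"tz": 0,"rx": 0,"ry": 0,"rz": 0,"gripper": -1},{"tx": -0.067,"ty": 0.09,"tz": 0,"rx": 0,"ry": 0,"rz": 0,"gripper": -1},{"tx": -0.067,"ty": 0.09,"tz": 0,"rx": 0,"ry": 0,"rz": 0,"gripper": -1},{"tx": -0.067,"ty": 0.09,"tz": 0,"rx": 0,"ry": 0,"rz": 0,"gripper": -1},{"tx": 0,"ty": 0,"tz": 0,"rx": 0,"ry": 0,"rz": 0,"gripper": -1},{"tx": 0,"ty": 0,"tz": 0,"rx": 0,"ry": 0,"rz": 0,"gripper": -1}]'

```text
time_s: 27.2
ee_pos: [363.5, -301.6, 224.1]
ee_rot: [-180.0, -0.0, 5.0]
force: [0.9, 1.1, 1.1]
gripper_width: 91.0
gripper_force: 0.0
```

Run:
```python
from h import *
c=cam("top"); hsv=cv2.cvtColor(c[0],cv2.COLOR_RGB2HSV)
M=cv2.inRange(hsv,(6,180,150),(16,255,255)); M[:165]=0;M[220:]=0;M[:,:245]=0;M[:,410:]=0
m=cv2.moments(M,True); print(m["m00"]); 
if m["m00"]: print(ray(c,m["m10"]/m["m00"],m["m01"]/m["m00"],86))
s=env.state(); print(s["time_s"],s["ee_pos"],s["qvel"].round(2))
```

```text
63.0
[541.42451188 -14.79916473  86.        ]
27.25 [ 363.87652511 -301.16060799  224.12119319] [ 1.05  0.02 -0.01 -0.05 -0.04 -0.11]
```

```bash
python3 -c "
from workcell import env
print(env.job_done())"
```

```text
the job is handed in; nothing more can be done
None
```

I ran the carriage gently against the red stop and then the blue (about 7 N or less each, limit 20 N), found the drag between about y = −1.5 and −29.5 mm, parked and released the carriage at y ≈ −15 mm, and handed the job in; no verdict came back.

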